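Dip probe through the guide stand into the beaker

ROBOT

A 6-joint arm with a two-finger parallel gripper is mounted at the origin on a cart in front of the work surface, level with it; the furniture and walls round the work are solid. World frame = base frame: x ahead of the robot, y to its left, z up, the work surface at z = 0. Lengths are in m, angles in rad, forces in N, time in s.
With the tool pointing down it reaches from about 0.3 to 0.775 m from the base axis. Payload 14.6 kg.
Tool frame: the origin (TCP) lies at the very end of the fingers, on their centre line; the grasp point (between the pads) lies 19 mm behind it (ctrl.hold_point_z is the z of the grasp point in the tool frame, in m); z points along the fingers, y is the direction in which the jaws open and shut (so a half turn about z gives the same grasp; the last joint's range is limited). The gripper opens to 94 mm and grips with 3 to 60 N. Pads are 16 mm wide; open, the fingers measure 119 mm over their backs; the gripper's body (75 mm by 177 mm) begins 78 mm behind the grasp point.
Start: joints at [1.189, 0.3, 1.521, -0, 1.321, -0.067], TCP at [0.17, 0.523, 0.205] pointing down, gripper open.
Joint ranges: [-3.03, 3.03], [-0.79, 2.21], [0.23, 2.52], [-1.04, 4.18], [0, 3.07], [-2.55, 2.55]. Speed limits (rad/s): [2.22, 2.22, 2.57, 3.14, 3.14, 3.14].

INTERFACE

Orientations are given as [roll, pitch, yaw] about the fixed x, y, z axes, in that order (R = Rz(yaw) Ry(pitch) Rx(roll)).
In Python, from station import ctrl, cams, hand_in gives the robot as it stands.
- The arm moves only by the tool servo_tool, never from a script. Its argument "rows" is a list of rows, each a list of 7 numbers: the shift along the world's x, y, z in m, then the turn, a rotation vector about the world's x, y, z in rad, then the gripper command: -1 is shut, 1 is fully open, values between are in proportion. A call has exactly 8 rows; each row is the pose to reach, as a shift and turn from the pose measured when the call began; what a row does not reach only later rows make up. A row lasts 1/12 s, in which the tool goes at most 41.7 mm and 7.16 degrees, less where a joint would pass 70% of its speed; a pose out of reach is approached as far as the arm can. A call with a gripper value outside its range is refused whole. The fingers move at their own pace and stop on an object; "newtons" is the grip in N (left out, the last holds). Time passes only in rows, so rows that repeat a pose let the fingers close, or fill a call up. It gives the time, the measured TCP pose, the force and the opening at its end, in the units of the state.
- ctrl.get_obs(): the state, without advancing time (a new reading comes with each control period).
- cams.camera(name): name is "side" or "top" or "wrist"; returns a dict with "image" (420x560x3 uint8, red, green, blue), "depth" (420x560 float32, m along the optical axis (not along the pixel's ray), 0 where there is no reading), "fx", "fy", "cx", "cy" (pixels), "rvec" (rotation vector, rad) and "tvec" (3), from world to camera coordinates, as OpenCV has them; the wrist camera has in their place "hand_eye" (4x4, takes a point from camera to tool coordinates, whose origin is the TCP and whose axes are the flange's). Camera axes: x right, y down, z forward; pixel columns grow to the right and rows downward; lengths in m; the calibration is good to about 2 mm. A picture is of the moment at which its call begins: read the wrist's pose just before it.
- hand_in(): hands the job in, once; it reports no verdict.
Trained networks look in a picture, given as the dict that the camera call returned (one of the last four; its "shot" number tells which), for a name from the list of things; names that differ only in an ending like _2 or _b are one class to them, and where a whole thing is asked for, a point or a joint stands for the part that bears it (a point fixed in the world has none). Each returns a list of dicts, best first, with "p" (0 to 1); they miss things now and then, are a little off and sometimes report something else, mostly with a low value. They report only what shows in the picture. A call takes as long as a camera call. They do not tell look-alikes from the thing itself.
- cams.spot_in(picture, name): "box" ([left, top, right, bottom] as shares, 0 to 1, of the picture: columns of its width, rows of its height, round what is visible of it).
- cams.place_of(picture, name): "at" ([column, row] as shares, 0 to 1, of the picture: columns of its width, rows of its height: a listed point, or the origin of a listed thing).
The state is a dict: "time_s": time; "qpos": joint angles; "joint_vel": joint speeds; "tau": joint torques, N m; "ee_pos": TCP position; "eef_rot": TCP orientation; "force": force on the tool from outside, world axes, zero at the start; "moment": the same for the moment, N m; "grip_width": finger opening in m.
Only numpy, scipy, OpenCV 4.12 (cv2) and the standard library are available. Lean on these libraries where they do the work, as an engineer would, in place of code of your own. Each camera call takes 0.05 s, during which the arm holds its last target.

TASK

Take the steel dip probe out of its holder and lower it through the upper and then the lower bushing of the guide stand, so that its shaft spans both and the tip hangs inside the beaker about 15 mm above the beaker's inside bottom for a reading. Never touch the beaker with the probe, do not shift the beaker and leave the bottle, the pot and the dish where they stand. Finish while still holding the probe still by its handle at that depth: do not let go.

Things in the scene. Friction and masses are not known exactly. Their poses are not given: they have to be found in the camera images.
- probe_grip (a point): centre of the probe's round black handle (18 mm diameter, 48 mm long), on the probe's axis, where to grip it: 172 mm above the tip, 27 mm above the underside of the collar; z axis up along the probe
- probe_tip (a point): lower end of the probe's shaft, on its axis
- probe_collar (a point): underside of the probe's white collar, on its axis, 145 mm above the tip
- holder_mouth (a point): centre of the top of the holder's tube, 85 mm above the worktop. The holder is a fixed grey disc (80 mm diameter, 10 mm high) with an upright tube (26 mm outside, bore 12 mm) whose floor is 10 mm above the worktop: the probe stands 75 mm deep in it
- upper_bush (a point): centre of the top of the upper white bushing of the guide stand, 140 mm above the worktop; axes as the stand's. Bore 14 mm, outside 28 mm (37 mm at the top), 16 mm high; its top 6 mm is a lead-in that widens to about 23 mm
- lower_bush (a point): centre of the top of the lower white bushing, 93 mm above the worktop and 47 mm straight below upper_bush. Same bore, 15 mm high (underside at 78 mm); its top 5 mm is a lead-in that widens to about 23 mm
- probe: the dip probe: a straight loose rod, about 90 g, 200 mm long; origin at the tip, z up along the shaft. Steel shaft 10 mm diameter, 145 mm long, tip tapered over 5 mm to a 6 mm flat; then a white collar (22 mm diameter, 3 mm), a round black handle (18 mm diameter, 48 mm long) and a 4 mm white stud. Starts upright in the holder, tip on the holder's floor
- guide: the guide stand, fixed: base plate 150 x 110 x 8 mm, origin under its centre, x towards the post, z up. Post 20 mm square, 150 mm high, at x = 52 mm; two aluminium arms reach from it to x = -25 mm, where they carry the two bushings one above the other on one vertical axis
- beaker: small clear plastic beaker, 48 mm across (55 mm over the spout), 60 mm high, loose, standing mouth up on the stand's base plate (8 mm high) under the bushings; origin at the centre of its underside. Its inside bottom is 3 mm above that, 11 mm above the worktop; its rim is 68 mm above the worktop
- buffer_bottle: bystander: translucent plastic bottle with blue cap, 43 mm diameter, 96 mm high; origin at the centre of its underside
- sample_pot: bystander: clear pot with white lid, 43 mm diameter, 48 mm high; origin at the centre of its underside
- petri_dish: bystander: clear round dish, 62 mm diameter, 15 mm high; origin at the centre of its underside
Things that resemble listed ones, but are neither listed nor needed, are in the scene too. What is shaped like the probe but red is not meant.

How it is judged:
By the outcome, as a careful person would: the job done as asked, in the order asked, and still so for the second after the job is handed in, while the arm keeps its last pose, push and grip.
It also fails if it takes over 48 s, if anything falls off the work surface, if the arm or the gripper's body presses on something with over 40 N, if the wrist force passes 120 N, or if a joint passes its speed limit or range.

## Working session

There is one attempt and no reset: what is moved stays moved. The work goes in short steps, Python scripts to look and compute and a tool call to move; the robot and the scene stay as the last step left them, time stands still between calls to the robot, and variables do not carry over. Pictures are saved under pics/ and viewed, and the job is handed in when it is done.

Besides the shell and the picture viewer there is one more tool, called as name(argument=value, ...), one argument or row to a line, values as JSON. servo_tool: Moves the arm, as the interface text tells. Its arguments: {"type":"object","properties":{"rows":{"type":"array"},"newtons":{"type":"number"}},"required":["rows"]}

```bash
mkdir -p pics; ls
cat > h.py <<'E'
import numpy as np, cv2
from station import ctrl, cams, hand_in
from scipy.spatial.transform import Rotation as R
def ext(p, obs=None):
    """world->cam R,t"""
    if 'rvec' in p:
        return cv2.Rodrigues(np.array(p['rvec'],float))[0], np.array(p['tvec'],float).ravel()
    T=np.eye(4); T[:3,:3]=R.from_euler('xyz',obs['eef_rot']).as_matrix(); T[:3,3]=obs['ee_pos']
    W=np.linalg.inv(T@np.array(p['hand_eye'])); return W[:3,:3],W[:3,3]
def ray(p,u,v,obs=None):
    Rm,t=ext(p,obs); d=Rm.T@np.array([(u-p['cx'])/p['fx'],(v-p['cy'])/p['fy'],1]); return -Rm.T@t,d
def at_z(p,u,v,z,obs=None):
    c,d=ray(p,u,v,obs); return c+d*(z-c[2])/d[2]
def at_depth(p,u,v,obs=None):
    c,d=ray(p,u,v,obs); return c+d*p['depth'][int(round(v)),int(round(u))]
def proj(p,X,obs=None):
    Rm,t=ext(p,obs); x=Rm@np.array(X)+t; return np.array([p['fx']*x[0]/x[2]+p['cx'],p['fy']*x[1]/x[2]+p['cy']])
def save(p,name): cv2.imwrite('pics/'+name+'.png',p['image'][:,:,::-1])
def shot(cam,name):
    o=ctrl.get_obs(); p=cams.camera(cam); save(p,name); return p,o
E
python3 - <<'E'
from h import *
import pickle
o=ctrl.get_obs(); print({k:np.round(v,3) for k,v in o.items()}, ctrl.hold_point_z)
for c in ['side','top','wrist']:
    p,o=shot(c,c+'0')
    pickle.dump((dict(p),o),open(c+'0.pkl','wb'))
    for n in ['probe_grip','probe_tip','probe_collar','holder_mouth','upper_bush','lower_bush','guide','beaker','probe','buffer_bottle','sample_pot','petri_dish']:
        r=cams.place_of(p,n)
        print(c,n,[(np.round(np.array(x['at'])*[560,420],1),round(x['p'],2)) for x in r[:3]])
print(ctrl.get_obs()['time_s'])
E
```

```text
pics
{'time_s': np.float64(0.0), 'qpos': array([ 1.189,  0.3  ,  1.522, -0.   ,  1.321, -0.067]), 'joint_vel': array([-0.   ,  0.   , -0.001,  0.001,  0.001, -0.002]), 'tau': array([ 2.0000e-03, -5.3181e+01, -3.5275e+01,  7.1000e-02,  2.4000e-02,
       -0.0000e+00]), 'ee_pos': array([0.17 , 0.523, 0.205]), 'eef_rot': array([-3.14 , -0.   ,  2.827]), 'force': array([-0.069, -1.388, -0.2  ]), 'moment': array([-0.012, -0.014, -0.003]), 'grip_width': np.float64(0.094)} -0.0188
side probe_grip [(array([287.6, 238. ]), 0.95), (array([276.2, 212.2]), 0.82), (array([321.3, 208.7]), 0.72)]
side probe_tip [(array([292.6, 310.5]), 0.83), (array([236.3, 289. ]), 0.8), (array([323.1, 276.9]), 0.66)]
side probe_collar [(array([231.1, 228.8]), 0.9), (array([321.5, 220.2]), 0.84), (array([275.7, 221.4]), 0.71)]
side holder_mouth [(array([279.1, 257.4]), 0.75)]
side upper_bush [(array([238.7, 173.7]), 0.79)]
side lower_bush [(array([234.2, 189.6]), 0.58)]
side guide [(array([248.4, 218.6]), 0.82)]
side beaker [(array([240.3, 215.5]), 0.72)]
side probe [(array([292.3, 314.3]), 0.93), (array([232.4, 2
[... 561 characters left out ...]
0.57)]
top upper_bush [(array([176.7, 252.7]), 0.61)]
top lower_bush [(array([183.6, 249.3]), 0.55)]
top guide [(array([184. , 242.5]), 0.59)]
top beaker [(array([185.5, 249.7]), 0.4)]
top probe [(array([356.4, 221.5]), 0.62), (array([320.3, 226.4]), 0.59), (array([308.6, 192.3]), 0.53)]
top buffer_bottle [(array([271.6, 180.7]), 0.61)]
top sample_pot [(array([255.4, 238.1]), 0.57)]
top petri_dish [(array([378.1, 239.7]), 0.84), (array([181.5, 250. ]), 0.29)]
wrist probe_grip []
wrist probe_tip []
wrist probe_collar []
wrist holder_mouth []
wrist upper_bush []
wrist lower_bush []
wrist guide []
wrist beaker []
wrist probe []
wrist buffer_bottle []
wrist sample_pot []
wrist petri_dish []
1.95
```

View pics/side0.png

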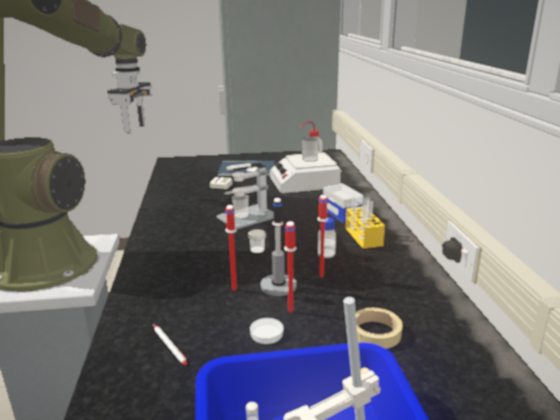

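View pics/top0.png

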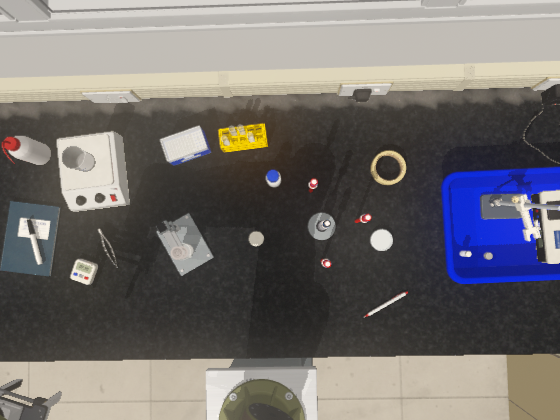

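View pics/wrist0.png

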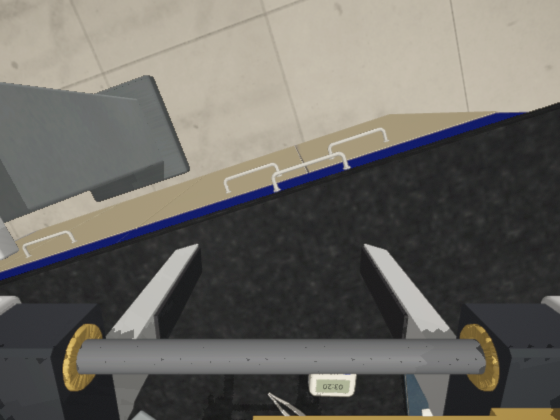

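Run:
```python
from h import *
import pickle
t,_=pickle.load(open('top0.pkl','rb')); s,_=pickle.load(open('side0.pkl','rb'))
for p,n in((t,'top'),(s,'side')):
    Rm,tt=ext(p); print(n,'pos',np.round(-Rm.T@tt,3),'f',p['fx'],p['cx'],p['cy'],'fwd',Rm[2].round(3), 'right', Rm[0].round(3))
def z(a,r,k): return cv2.resize(a[r[1]:r[3],r[0]:r[2],::-1],None,fx=k,fy=k,interpolation=cv2.INTER_CUBIC)
cv2.imwrite('pics/t_pr.png',z(t['image'],(295,165,385,275),6)[:600])
cv2.imwrite('pics/t_gd.png',z(t['image'],(150,205,220,280),8))
cv2.imwrite('pics/s_z.png',z(s['image'],(200,150,345,330),4)[:600,:][:600])
cv2.imwrite('pics/s_z.png',z(s['image'],(200,150,345,330),3))
for u,v,h in [(324.7,223.7,.085),(325,225,.207),(313,182,.2),(326,263,.2),(367,217,.2),(176.7,252.7,.14),(183.6,249.3,.093),(271.6,180.7,0.0),(256,239,.048),(381,240,.015)]:
    print((u,v),at_z(t,u,v,h).round(3), at_depth(t,u,v).round(3))
```

```text
top pos [ 0.515 -0.098  1.273] f 437.2546494319132 280.32442854439904 219.38734241320043 fwd [ 0.051  0.025 -0.998] right [-0.02  -0.999 -0.026]
side pos [ 0.449 -1.144  0.592] f 499.6949443655837 281.63528363515985 213.39213701969675 fwd [ 0.112  0.912 -0.394] right [ 0.992 -0.126 -0.01 ]
(324.7, 223.7) [ 0.561 -0.188  0.085] [ 0.556 -0.179  0.209]
(325, 225) [ 0.553 -0.18   0.207] [ 0.553 -0.18   0.204]
(313, 182) [ 0.66  -0.154  0.2  ] [ 0.66  -0.154  0.199]
(326, 263) [ 0.461 -0.18   0.2  ] [ 0.461 -0.181  0.198]
(367, 217) [ 0.571 -0.283  0.2  ] [ 0.571 -0.283  0.202]
(176.7, 252.7) [0.492 0.202 0.14 ] [0.491 0.214 0.092]
(183.6, 249.3) [0.5   0.195 0.093] [0.5   0.196 0.09 ]
(271.6, 180.7) [ 0.694 -0.043  0.   ] [ 0.681 -0.047  0.091]
(256, 239) [0.524 0.002 0.048] [0.524 0.002 0.046]
(381, 240) [ 0.514 -0.353  0.015] [ 0.514 -0.353  0.014]
```

View pics/t_pr.png

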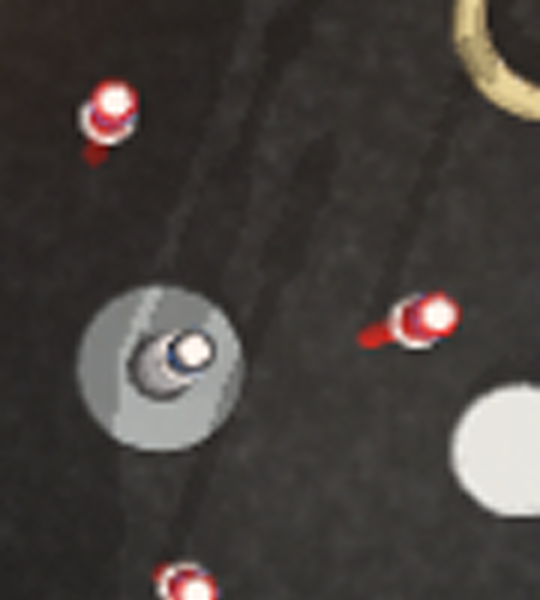

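View pics/t_gd.png

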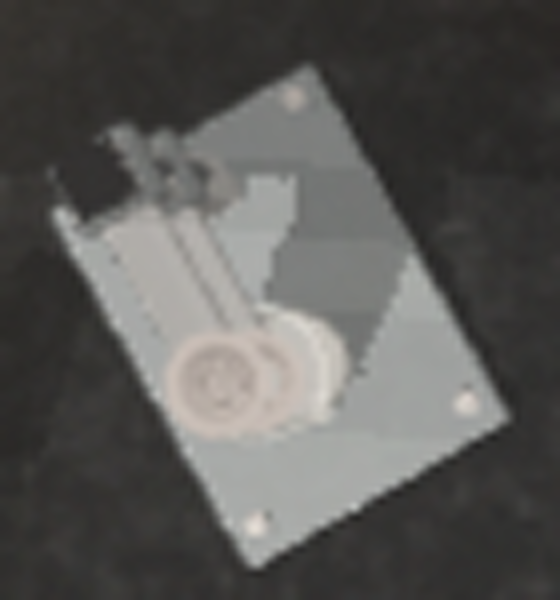

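View pics/s_z.png

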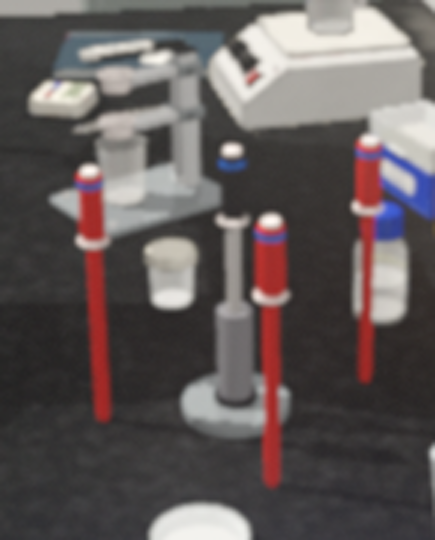

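Run:
```python
from h import *
import pickle
t,_=pickle.load(open('top0.pkl','rb')); s,_=pickle.load(open('side0.pkl','rb')); w,ow=pickle.load(open('wrist0.pkl','rb'))
H=np.array(w['hand_eye']); print(H.round(3), w['fx'],w['cx'],w['cy'])
for z in (0,.05,.1,.2):
    c=np.linalg.inv(H)@[0,0,z,1]; print(z,(w['fx']*c[0]/c[2]+w['cx']).round(1),(w['fy']*c[1]/c[2]+w['cy']).round(1))
print('stud',at_z(t,327.2,223.7,.210),'disc',at_z(t,321.7,226.3,.01))
print('ub',at_z(t,177.1,252.5,.14))
# side: stud top (231,148)/3+(200,150); 
c,d=ray(s,200+231/3,150+150/3); k=(0.553-c[0])/d[0]
for X in ([.5535,-.185,.207],[.5535,-.185,.155],[.49,.203,.14],[.49,.203,.093]): print('side pred',X,proj(s,X), 'zoom',(proj(s,X)-[200,150])*3, 'top',proj(t,X))
```

```text
[[ 0.001 -0.961 -0.276  0.081]
 [ 1.     0.     0.001  0.001]
 [-0.001 -0.276  0.961 -0.18 ]
 [ 0.     0.     0.     1.   ]] 329.1330228871636 280.60364326348474 211.58710113923112
0 277.9 258.7
0.05 278.4 230.7
0.1 278.7 211.9
0.2 279.1 188.3
stud [ 0.55612871 -0.18497684  0.21      ] disc [ 0.55669342 -0.18537524  0.01      ]
ub [0.49225835 0.2007002  0.14      ]
side pred [0.5535, -0.185, 0.207] [275.04805361 200.84718706] zoom [225.14416083 152.54156118] top [327.13740569 224.8284354 ]
side pred [0.5535, -0.185, 0.155] [275.4225733  223.64738564] zoom [226.26771991 220.94215691] top [325.4854843  225.59804737]
side pred [0.49, 0.203, 0.14] [237.42902239 173.80410727] zoom [112.28706718  71.41232181] top [176.22903337 253.38767649]
side pred [0.49, 0.203, 0.093] [238.16635315 189.41123091] zoom [114.49905944 118.23369274] top [180.80043661 252.91178232]
```

servo_tool(
  rows=[
    [0.02,-0.02,0.015,0,0,0,1],
    [0.045,-0.045,0.03,0,0,0,1],
    [0.07,-0.07,0.045,0,0,0,1],
    [0.095,-0.095,0.06,0,0,0,1],
    [0.12,-0.12,0.07,0,0,0,1],
    [0.145,-0.145,0.08,0,0,0,1],
    [0.17,-0.17,0.09,0,0,0,1],
    [0.195,-0.195,0.095,0,0,0,1],
  ],
)

```text
time_s: 2.62
ee_pos: [0.3664, 0.3267, 0.3018]
eef_rot: [3.14, 0.001, 2.827]
force: [0.2, -0.1, 0.9]
grip_width: 0.0943
```

servo_tool(
  rows=[
    [0.02,-0.02,0,0,0,0,0],
    [0.045,-0.045,0,0,0,0,0],
    [0.07,-0.07,0,0,0,0,0],
    [0.095,-0.095,0,0,0,0,0],
    [0.115,-0.115,0,0,0,0,0],
    [0.127,-0.127,0,0,0,0,0],
    [0.127,-0.127,0,0,0,0,0],
    [0.127,-0.127,0,0,0,0,0],
  ],
)

```text
time_s: 3.28
ee_pos: [0.4935, 0.1993, 0.3016]
eef_rot: [3.14, 0.001, 2.825]
force: [0.1, 0.3, -0.8]
grip_width: 0.0478
```

Run:
```python
from h import *
import pickle
p,o=shot('wrist','wg'); pickle.dump((dict(p),o),open('wg.pkl','wb'))
print(o['time_s'],o['ee_pos'],o['eef_rot'],np.abs(o['joint_vel']).max())
for n,h in (('upper_bush',.14),('lower_bush',.093),('beaker',.008)):
    for r in cams.place_of(p,n)[:2]:
        u,v=np.array(r['at'])*[560,420]; print(n,round(r['p'],2),u.round(1),v.round(1),at_z(p,u,v,h,o).round(4),at_depth(p,u,v,o).round(4))
for X in ([.4923,.2007,.14],[.4923,.2007,.093],[.4923,.2007,.068]): print(proj(p,X,o))
cv2.imwrite('pics/wgz.png',cv2.resize(p['image'][110:290,180:380,::-1],None,fx=3.3,fy=3.3,interpolation=cv2.INTER_CUBIC))
```

```text
3.2833 [0.49353285 0.19929049 0.30160455] [3.14032345e+00 5.56162593e-04 2.82540344e+00] 0.034531923536895145
upper_bush 0.76 282.6 196.3 [0.4954 0.2029 0.14  ] [0.5065 0.1997 0.0914]
lower_bush 0.87 281.7 182.3 [0.4894 0.2041 0.093 ] [0.4809 0.2066 0.1386]
beaker 0.88 285.0 170.7 [0.4906 0.2092 0.008 ] [0.4775 0.2121 0.0924]
[279.68323972 194.26035817]
[279.70593689 185.39188662]
[279.71601579 181.45375573]
```

View pics/wgz.png

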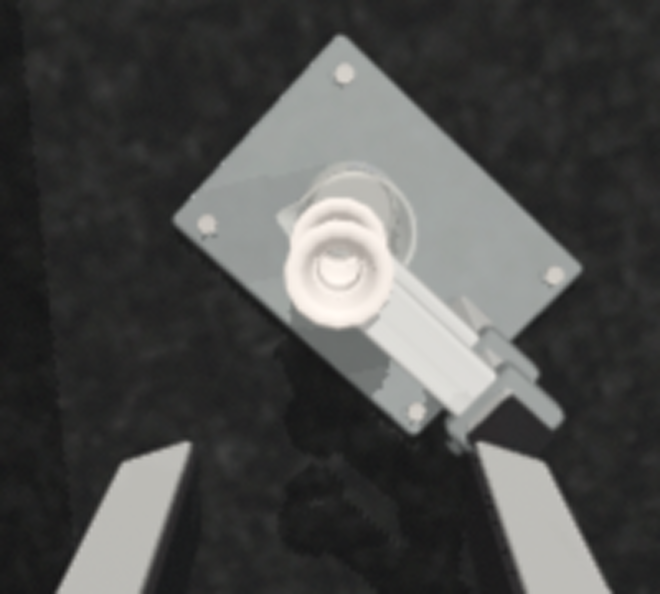

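View pics/wg.png

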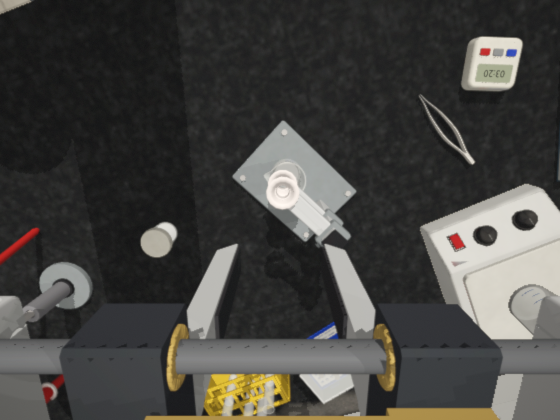

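servo_tool(
  rows=[
    [0.003,-0.02,0,0,0,0,0],
    [0.009,-0.055,0,0,0,0,0],
    [0.015,-0.09,0,0,0,0,0],
    [0.021,-0.128,0,0,0,0,0],
    [0.027,-0.166,0,0,0,0,0],
    [0.033,-0.204,0,0,0,0,0],
    [0.039,-0.242,0,0,0,0,0],
    [0.045,-0.28,0,0,0,0,0],
  ],
)

```text
time_s: 4.15
ee_pos: [0.5377, -0.0805, 0.3025]
eef_rot: [3.14, 0.002, 2.829]
force: [0.7, 0.9, 0.7]
grip_width: 0.0472
```

servo_tool(
  rows=[
    [0.006,-0.035,0,0,0,0,0],
    [0.012,-0.07,0,0,0,0,0],
    [0.016,-0.095,0,0,0,0,0],
    [0.018,-0.104,0,0,0,0,0],
    [0.018,-0.104,0,0,0,0,0],
    [0.018,-0.104,0,0,0,0,0],
    [0.018,-0.104,0,0,0,0,0],
    [0.018,-0.104,0,0,0,0,0],
  ],
)

```text
time_s: 4.82
ee_pos: [0.5558, -0.183, 0.3029]
eef_rot: [3.14, 0.002, 2.831]
force: [0.0, 0.0, 0.1]
grip_width: 0.0474
```

Run:
```python
from h import *
import pickle
p,o=shot('wrist','wp'); pickle.dump((dict(p),o),open('wp.pkl','wb'))
print(o['time_s'],o['ee_pos'],o['eef_rot'],o['grip_width'],np.abs(o['joint_vel']).max())
for X in ([.5561,-.185,.21],[.5561,-.185,.155],[.5561,-.185,.085]): print(proj(p,X,o))
cv2.imwrite('pics/wpz.png',cv2.resize(p['image'][110:290,180:380,::-1],None,fx=3.3,fy=3.3,interpolation=cv2.INTER_CUBIC))
```

```text
4.8167 [ 0.55575064 -0.18296944  0.30285788] [3.13960751e+00 2.42459364e-03 2.83123338e+00] 0.04736952276191044 0.004161431996629584
[276.33766535 214.96429807]
[276.85444668 199.46633114]
[277.31688914 185.59795486]
```

View pics/wpz.png

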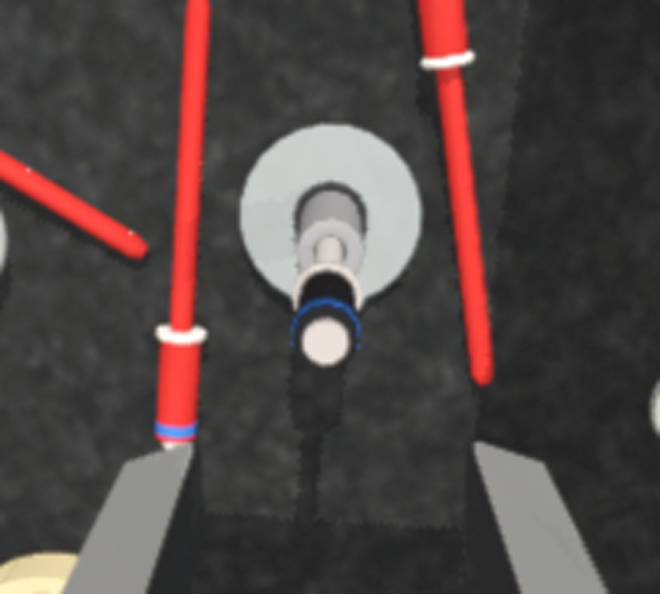

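View pics/wp.png

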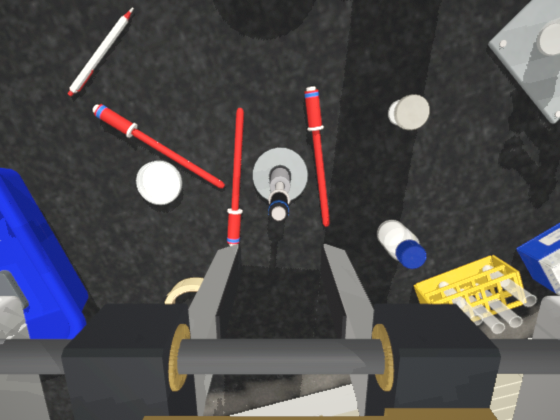

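Run:
```python
from h import *
p,o=shot('side','s1'); p,o=shot('top','t1')
```

```text
(no output)
```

View pics/s1.png

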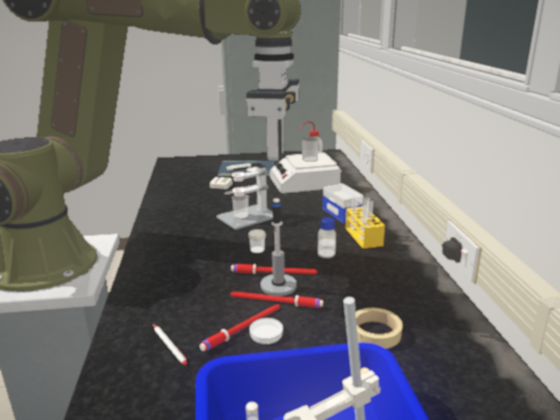

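View pics/t1.png

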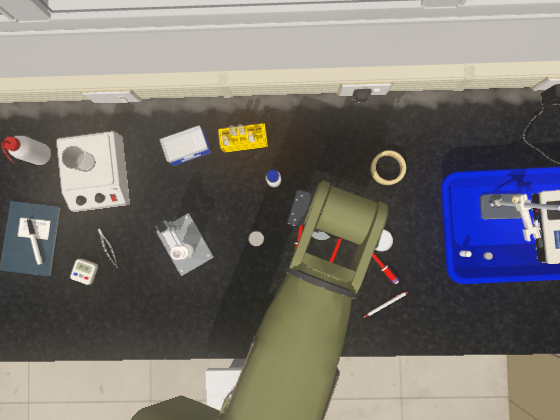

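servo_tool(
  rows=[
    [0,0,-0.02,0,0,0,0],
    [0,0,-0.045,0,0,0,0],
    [0,0,-0.07,0,0,0,0],
    [0,0,-0.095,0,0,0,0],
    [0,0,-0.115,0,0,0,0],
    [0,0,-0.13,0,0,0,0],
    [0,0,-0.139,0,0,0,0],
    [0,0,-0.139,0,0,0,0],
  ],
)

```text
time_s: 5.63
ee_pos: [0.5551, -0.1831, 0.1621]
eef_rot: [3.139, -0.0, 2.831]
force: [-0.3, 0.2, -1.2]
grip_width: 0.047
```

Run:
```python
from h import *
p,o=shot('wrist','w2'); 
print(o['time_s'],o['ee_pos'],o['eef_rot'],o['grip_width'],o['force'])
cv2.imwrite('pics/w2z.png',cv2.resize(p['image'][110:310,170:390,::-1],None,fx=3,fy=3,interpolation=cv2.INTER_CUBIC))
```

```text
5.6333 [ 0.55512612 -0.18310291  0.1620901 ] [ 3.13949436e+00 -4.28787507e-04  2.83088655e+00] 0.04704703066522247 [-0.33165925  0.15803666 -1.19650676]
```

View pics/w2z.png

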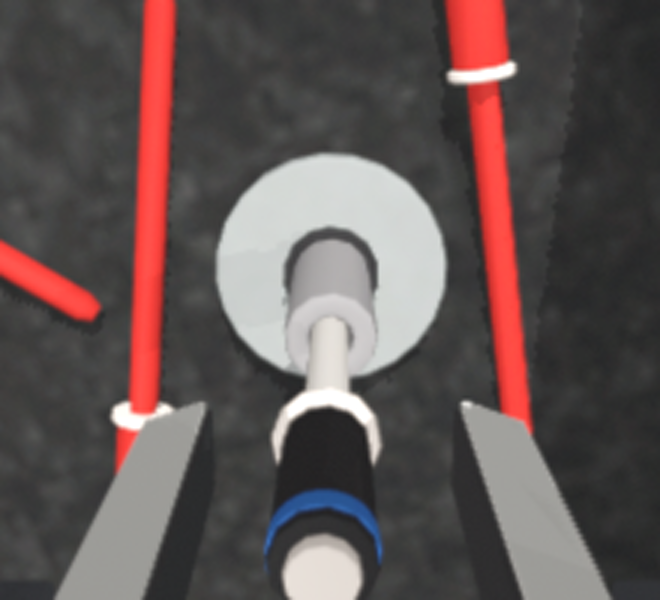

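servo_tool(
  newtons=30,
  rows=[
    [-0.0004,-0.0013,0.001,0,0,0,0],
    [-0.0004,-0.0013,0.001,0,0,0,-1],
    [-0.0004,-0.0013,0.001,0,0,0,-1],
    [-0.0004,-0.0013,0.001,0,0,0,-1],
    [-0.0004,-0.0013,0.001,0,0,0,-1],
    [-0.0004,-0.0013,0.001,0,0,0,-1],
    [-0.0004,-0.0013,0.001,0,0,0,-1],
    [-0.0004,-0.0013,0.001,0,0,0,-1],
  ],
)

```text
time_s: 6.35
ee_pos: [0.5553, -0.1847, 0.1648]
eef_rot: [3.14, 0.002, 2.831]
force: [0.5, 0.5, 2.2]
grip_width: 0.0176
```

Run:
```python
from h import *
p,o=shot('wrist','w3'); 
print(o['time_s'],o['ee_pos'],o['eef_rot'],o['grip_width'],o['force'],o['moment'])
cv2.imwrite('pics/w3z.png',cv2.resize(p['image'][110:310,170:390,::-1],None,fx=3,fy=3,interpolation=cv2.INTER_CUBIC))
```

```text
6.35 [ 0.55533705 -0.1846587   0.1647903 ] [3.13956051e+00 1.80590578e-03 2.83081853e+00] 0.017598617617371838 [0.51343652 0.51350008 2.18125845] [ 0.16493076 -0.04262748  0.00891747]
```

View pics/w3z.png

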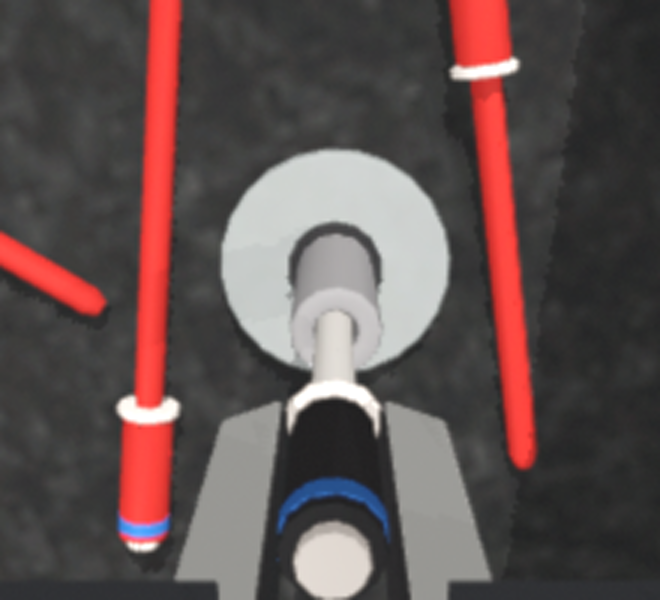

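servo_tool(
  newtons=40,
  rows=[
    [0,0,0.005,0,0,0,-1],
    [0,0,0.02,0,0,0,-1],
    [0,0,0.045,0,0,0,-1],
    [0,0,0.07,0,0,0,-1],
    [0,0,0.095,0,0,0,-1],
    [0,0,0.12,0,0,0,-1],
    [0,0,0.145,0,0,0,-1],
    [0,0,0.16,0,0,0,-1],
  ],
)

```text
time_s: 7.07
ee_pos: [0.5554, -0.1847, 0.3279]
eef_rot: [3.14, 0.004, 2.831]
force: [-0.3, 0.1, -1.2]
grip_width: 0.0176
```

Run:
```python
from h import *
p,o=shot('wrist','w4'); 
print(o['time_s'],o['ee_pos'],o['eef_rot'],o['grip_width'],o['force'],o['moment'])
cv2.imwrite('pics/w4z.png',cv2.resize(p['image'][110:310,170:390,::-1],None,fx=3,fy=3,interpolation=cv2.INTER_CUBIC))
```

```text
7.0667 [ 0.55540158 -0.18471794  0.3278949 ] [3.13990256 0.00449157 2.83081476] 0.01759007072015507 [-0.3170896   0.14909786 -1.19104964] [-0.01911514  0.00221264 -0.03831187]
```

View pics/w4z.png

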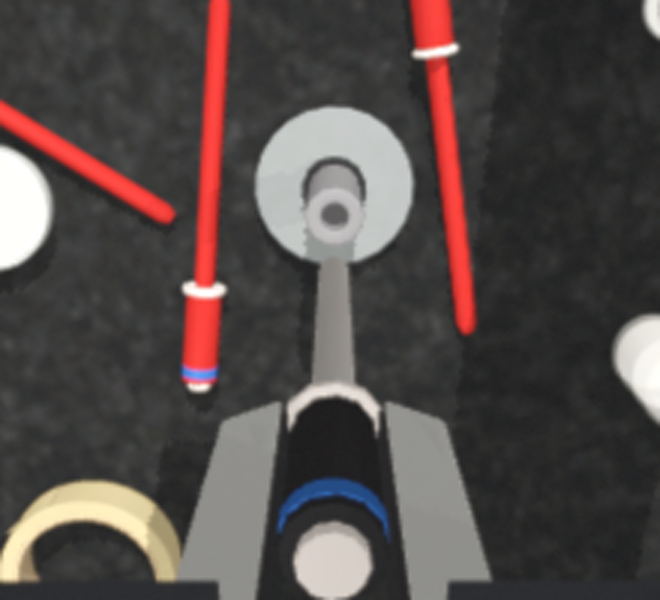

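servo_tool(
  rows=[
    [-0.003,0.02,0,0,0.001,0,-1],
    [-0.009,0.055,0,0,0.002,0,-1],
    [-0.015,0.09,0,0,0.003,0,-1],
    [-0.021,0.128,0,0,0.004,0,-1],
    [-0.027,0.166,0,0,0.0045,0,-1],
    [-0.033,0.204,0,0,0.0045,0,-1],
    [-0.039,0.242,0,0,0.0045,0,-1],
    [-0.045,0.28,0,0,0.0045,0,-1],
  ],
)

```text
time_s: 7.78
ee_pos: [0.5099, 0.0967, 0.3294]
eef_rot: [-3.141, 0.003, 2.831]
force: [0.2, -0.1, -0.8]
grip_width: 0.0172
```

servo_tool(
  rows=[
    [-0.006,0.035,0,0,0,0,-1],
    [-0.012,0.07,0,0,0,0,-1],
    [-0.016,0.095,0,0,0,0,-1],
    [-0.019,0.105,0,0,0,0,-1],
    [-0.019,0.105,0,0,0,0,-1],
    [-0.019,0.105,0,0,0,0,-1],
    [-0.019,0.105,0,0,0,0,-1],
    [-0.019,0.105,0,0,0,0,-1],
  ],
)

```text
time_s: 8.45
ee_pos: [0.4913, 0.2005, 0.3294]
eef_rot: [-3.141, 0.003, 2.829]
force: [-0.6, -0.6, -0.8]
grip_width: 0.0173
```

Run:
```python
from h import *
import pickle
p,o=shot('wrist','w5'); pickle.dump((dict(p),o),open('w5.pkl','wb'))
print(o['time_s'],o['ee_pos'],o['eef_rot'],o['grip_width'],o['force'],o['moment'])
print('axis',R.from_euler('xyz',o['eef_rot']).as_matrix()[:,2].round(4))
cv2.imwrite('pics/w5z.png',cv2.resize(p['image'][110:310,170:390,::-1],None,fx=3,fy=3,interpolation=cv2.INTER_CUBIC))
p,o=shot('side','s5'); cv2.imwrite('pics/s5z.png',cv2.resize(p['image'][90:230,190:310,::-1],None,fx=4,fy=4,interpolation=cv2.INTER_CUBIC))
p,o=shot('top','t5'); cv2.imwrite('pics/t5z.png',cv2.resize(p['image'][180:300,120:260,::-1],None,fx=4,fy=4,interpolation=cv2.INTER_CUBIC))
```

```text
8.45 [0.49127731 0.20045035 0.32937386] [-3.14114663e+00  2.69319431e-03  2.82894730e+00] 0.01725499468812732 [-0.55343683 -0.56905798 -0.81501776] [-0.0018554  -0.04623024 -0.0706787 ]
axis [ 0.0024 -0.0013 -1.    ]
```

View pics/w5z.png

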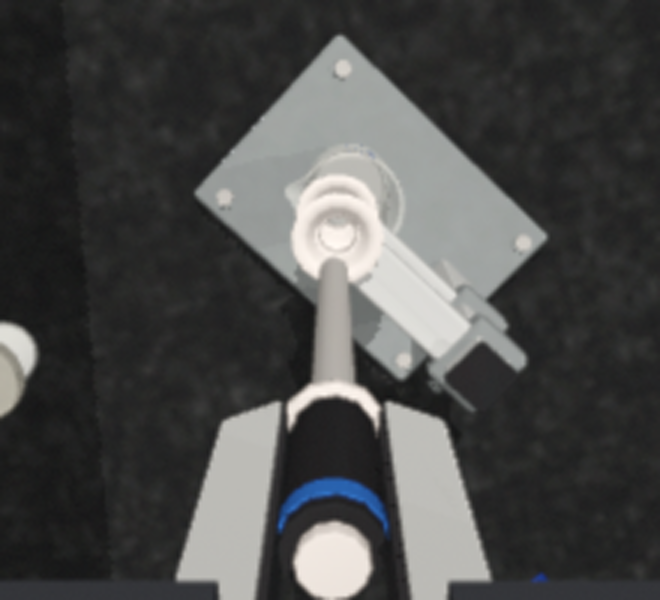

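View pics/s5z.png

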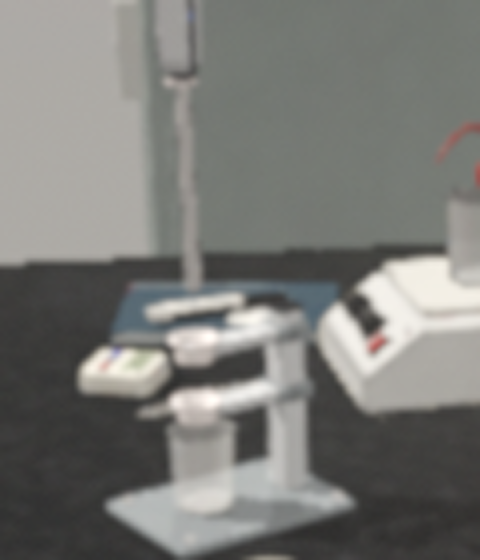

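View pics/t5z.png

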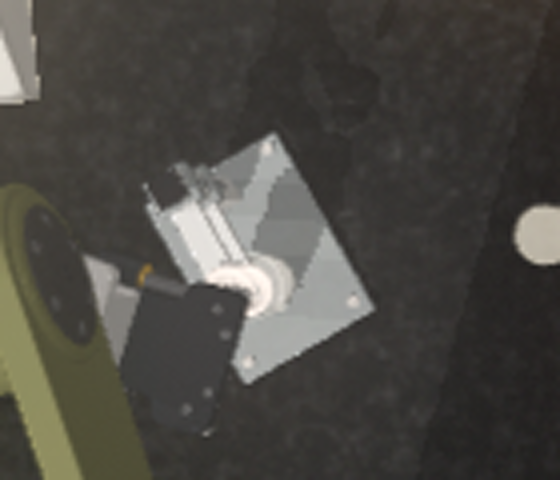

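Run:
```python
from h import *
import pickle
w,o=pickle.load(open('w5.pkl','rb')); H=np.linalg.inv(np.array(w['hand_eye']))
for z in (.01,.05,.1,.1548,.1894,.236):
    c=H@[0,0,z,1]; print(z,(w['fx']*c[0]/c[2]+w['cx']).round(1),(w['fy']*c[1]/c[2]+w['cy']).round(1),'mm/px',(1000*c[2]/w['fx']).round(2))
im=w['image']
for v in range(196,240,6): print(v, im[v,270:294].sum(1))
cv2.imwrite('pics/w5zz.png',cv2.resize(im[155:215,250:315,::-1],None,fx=9,fy=9,interpolation=cv2.INTER_CUBIC))
```

```text
0.01 278.0 252.0 mm/px 0.62
0.05 278.4 230.6 mm/px 0.74
0.1 278.7 211.9 mm/px 0.88
0.1548 279.0 197.3 mm/px 1.04
0.1894 279.1 190.2 mm/px 1.15
0.236 279.2 182.4 mm/px 1.28
196 [709 722 730 735 723 714 712 699 636 564 543 550 570 615 664 690 693 689
 687 687 694 710 714 715]
202 [355 358 363 410 511 593 498 441 468 491 506 520 520 519 510 518 643 694
 687 647 589 535 514 538]
208 [123 216 302 320 324 333 387 434 473 498 510 518 518 517 508 476 384 334
 325 328 347 414 543 630]
214 [ 86  80  76  75  98 235 396 447 481 501 511 517 519 517 511 484 428 347
 324 325 325 325 325 327]
220 [ 81  81  76  82 148 343 417 456 489 505 512 520 521 518 512 494 462 377
 352 352 352 352 356 356]
226 [ 78  78  75  89 191 383 436 466 493 507 516 524 521 519 513 496 459 294
 134  94 133 236 381 464]
232 [ 75  77  79 123 287 413 449 478 499 511 519 525 524 520 516 505 478 419
 221 100  91  92  98  98]
238 [ 85 167 355 550 593 616 634 663 691 700 715 724 724 716 691 672 637 587
 510 372 249 175 115  94]
```

View pics/w5zz.png

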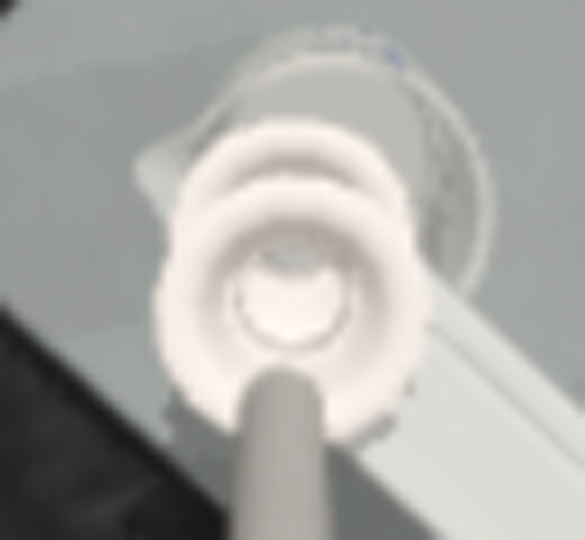

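servo_tool(
  rows=[
    [-0.0005,0.0005,-0.003,0.0005,0.001,0,-1],
    [-0.001,0.001,-0.008,0.001,0.0024,0,-1],
    [-0.0015,0.0015,-0.014,0.0013,0.0024,0,-1],
    [-0.0015,0.0015,-0.019,0.0013,0.0024,0,-1],
    [-0.0015,0.0015,-0.023,0.0013,0.0024,0,-1],
    [-0.0015,0.0015,-0.024,0.0013,0.0024,0,-1],
    [-0.0015,0.0015,-0.024,0.0013,0.0024,0,-1],
    [-0.0015,0.0015,-0.024,0.0013,0.0024,0,-1],
  ],
)

```text
time_s: 9.27
ee_pos: [0.4897, 0.2025, 0.3056]
eef_rot: [3.141, 0.0, 2.829]
force: [-0.3, -0.2, -0.2]
grip_width: 0.0173
```

```bash
cat > look.py <<'E'
from h import *
import pickle,sys
n=sys.argv[1]
p,o=shot('wrist','w'+n); pickle.dump((dict(p),o),open('w%s.pkl'%n,'wb'))
print(o['time_s'],o['ee_pos'].round(4),o['eef_rot'].round(4),o['grip_width'].round(4),o['force'].round(2),o['moment'].round(3))
print('axis',R.from_euler('xyz',o['eef_rot']).as_matrix()[:,2].round(4))
im=p['image']
a=cv2.resize(im[150:240,245:320,::-1],None,fx=6,fy=6,interpolation=cv2.INTER_CUBIC)
p,o=shot('side','s'+n); b=cv2.resize(p['image'][120:228,195:285,::-1],None,fx=5,fy=5,interpolation=cv2.INTER_CUBIC)[:540]
pickle.dump((dict(p),o),open('s%s.pkl'%n,'wb'))
cv2.imwrite('pics/c%s.png'%n,np.hstack([a[:340 if 0 else 540][:540],b[:540]])[:, :800] if True else a)
E
sed -i 's/0 else 540\]\[:540\],b\[:540\]\])\[:, :800\]/0 else 540][:540, :350],b[:540]])/' look.py
python3 look.py 6
```

```text
Traceback (most recent call last):
  File "look.py", line 5, in <module>
    print(o['time_s'],o['ee_pos'].round(4),o['eef_rot'].round(4),o['grip_width'].round(4),o['force'].round(2),o['moment'].round(3))
                                                                 ^^^^^^^^^^^^^^^^^^^^^
AttributeError: 'float' object has no attribute 'round'
```

```bash
sed -i "s/o\['grip_width'\].round(4)/round(float(o['grip_width']),4)/" look.py; python3 look.py 6
```

```text
9.3167 [0.4897 0.2025 0.3057] [3.1412e+00 4.0000e-04 2.8294e+00] 0.0171 [-0.13 -0.16 -0.92] [ 0.084 -0.013  0.048]
axis [ 5.e-04  3.e-04 -1.e+00]
```

View pics/c6.png

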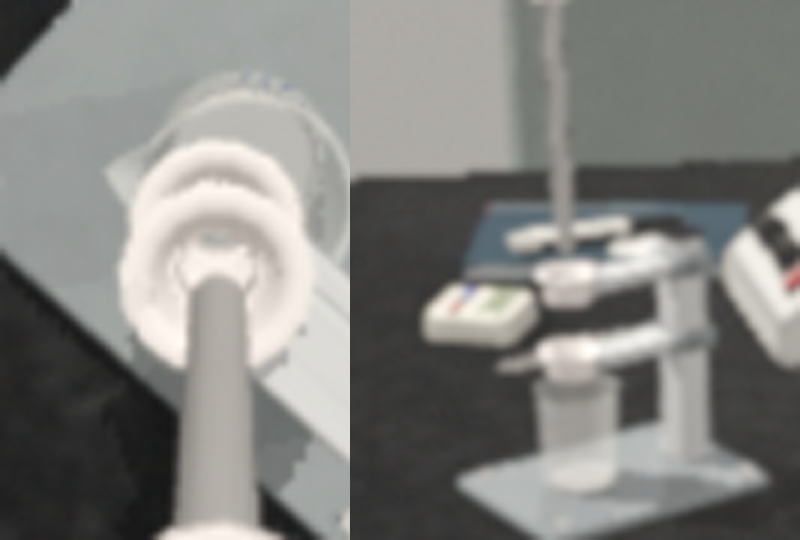

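servo_tool(
  rows=[
    [-0.0005,0.0002,-0.003,0,0,0,-1],
    [-0.0005,0.0002,-0.007,0,0,0,-1],
    [-0.0005,0.0002,-0.011,0,0,0,-1],
    [-0.0005,0.0002,-0.015,0,0,0,-1],
    [-0.0005,0.0002,-0.019,0,0,0,-1],
    [-0.0005,0.0002,-0.023,0,0,0,-1],
    [-0.0005,0.0002,-0.027,0,0,0,-1],
    [-0.0005,0.0002,-0.03,0,0,0,-1],
  ],
)

```text
time_s: 10.08
ee_pos: [0.4892, 0.2026, 0.2751]
eef_rot: [3.141, 0.0, 2.829]
force: [0.3, 0.2, -1.2]
grip_width: 0.0173
```

```bash
python3 look.py 7
```

```text
10.0833 [0.4892 0.2026 0.2751] [3.1414e+00 1.0000e-04 2.8294e+00] 0.0173 [ 0.28  0.17 -1.2 ] [-0.024 -0.04   0.033]
axis [ 2.e-04  1.e-04 -1.e+00]
```

View pics/c7.png

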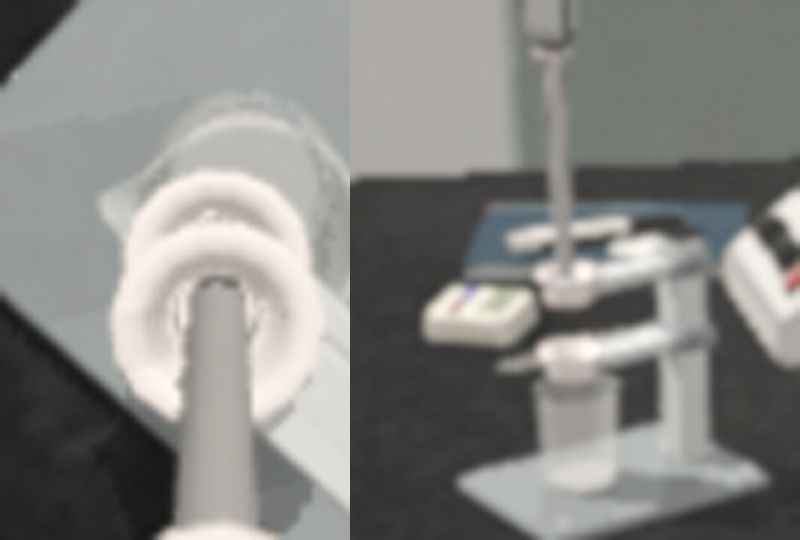

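servo_tool(
  rows=[
    [0,0,-0.003,0,0,0,-1],
    [0,0,-0.008,0,0,0,-1],
    [0,0,-0.013,0,0,0,-1],
    [0,0,-0.018,0,0,0,-1],
    [0,0,-0.023,0,0,0,-1],
    [0,0,-0.028,0,0,0,-1],
    [0,0,-0.033,0,0,0,-1],
    [0,0,-0.036,0,0,0,-1],
  ],
)

```text
time_s: 10.85
ee_pos: [0.489, 0.2026, 0.2383]
eef_rot: [-3.141, -0.001, 2.829]
force: [0.8, -0.2, -1.3]
grip_width: 0.0174
```

```bash
python3 look.py 8
```

```text
10.85 [0.489  0.2026 0.2383] [-3.1411e+00 -8.0000e-04  2.8294e+00] 0.0174 [ 0.81 -0.19 -1.31] [0.041 0.049 0.008]
axis [-1.e-03 -2.e-04 -1.e+00]
```

View pics/c8.png

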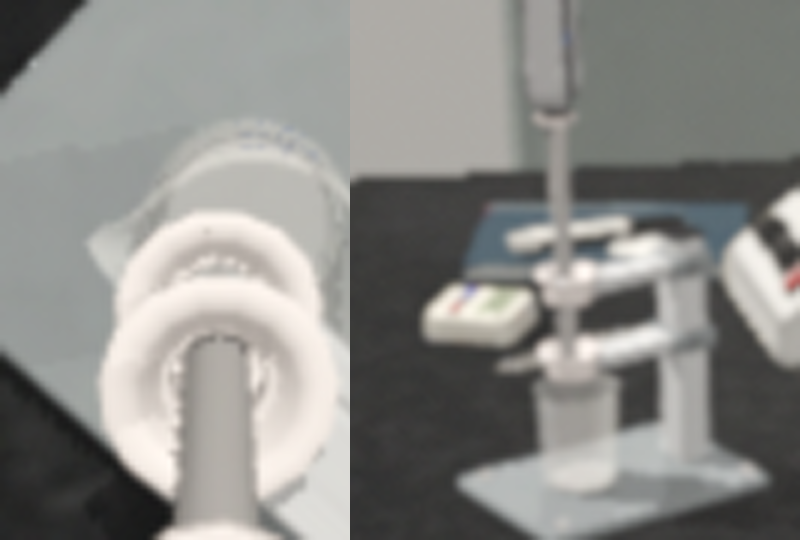

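servo_tool(
  rows=[
    [0,0,-0.003,0,0,0,-1],
    [0,0,-0.008,0,-0.0005,0,-1],
    [0,0,-0.014,0,-0.001,0,-1],
    [0,0,-0.02,0,-0.001,0,-1],
    [0,0,-0.026,0,-0.001,0,-1],
    [0,0,-0.032,0,-0.001,0,-1],
    [0,0,-0.037,0,-0.001,0,-1],
    [0,0,-0.04,0,-0.001,0,-1],
  ],
)

```text
time_s: 11.62
ee_pos: [0.4888, 0.2025, 0.1976]
eef_rot: [-3.141, -0.001, 2.829]
force: [0.0, 0.0, -0.7]
grip_width: 0.0174
```

```bash
python3 look.py 9
python3 - <<'E'
from h import *
import pickle
s,o=pickle.load(open('s9.pkl','rb')); w,ow=pickle.load(open('w9.pkl','rb'))
x,y,z=ow['ee_pos']
tip=z-.1548
for n,h in (('tip',tip),('collar',tip+.145),('ub',.14)):
    q=proj(s,[.4895,.2026,h]); print(n,h,q,'zoom c',(q-[195,120])*5+[350,0])
a=cv2.imread('pics/s9.png')[100:240,205:275]; b=cv2.imread('pics/w9.png')[180:260,245:320]
c=cv2.imread('pics/w3.png')[180:260,245:320]
cv2.imwrite('pics/d9.png',np.hstack([cv2.resize(a,(300,600),interpolation=cv2.INTER_CUBIC),np.vstack([cv2.resize(k,(281,300),interpolation=cv2.INTER_CUBIC) for k in (b,c)])]))
E
```

```text
11.6167 [0.4888 0.2025 0.1976] [-3.1408e+00 -7.0000e-04  2.8294e+00] 0.0174 [ 0.03  0.01 -0.71] [ 0.002 -0.001  0.001]
axis [-9.e-04 -5.e-04 -1.e+00]
tip 0.042836448206825445 [238.76653264 205.69097087] zoom c [568.83266322 428.45485434]
collar 0.18783644820682543 [236.4849404  157.54296715] zoom c [557.42470201 187.71483575]
ub 0.14 [237.25805517 173.85785984] zoom c [561.29027584 269.28929918]
```

View pics/c9.png

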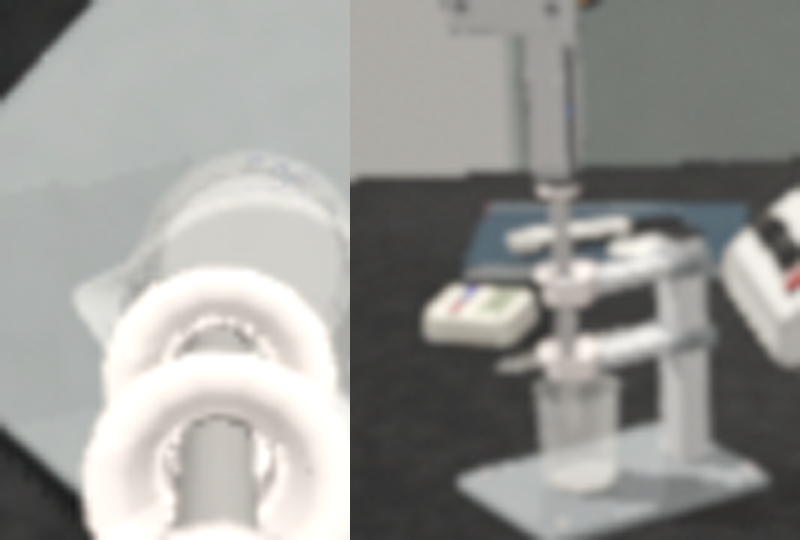

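View pics/d9.png

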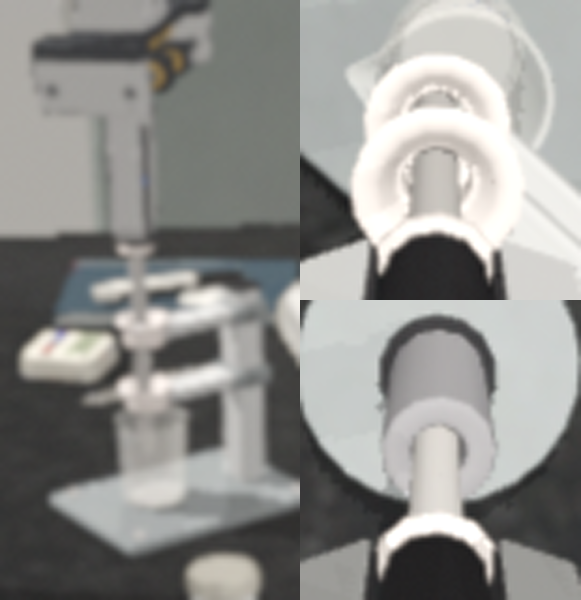

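Run:
```python
from h import *
import pickle
s0,_=pickle.load(open('side0.pkl','rb')); s9,_=pickle.load(open('s9.pkl','rb')); s8,_=pickle.load(open('s8.pkl','rb')); s7,_=pickle.load(open('s7.pkl','rb'))
for s,X in ((s0,[.555,-.1847,.155]),(s9,[.4895,.2026,.1878]),(s8,[.4895,.2026,.2383-.0098]),(s7,[.4895,.2026,.2751-.0098])):
    q=proj(s,X); u=int(round(q[0])); v=int(q[1]); print(q.round(1))
    for du in(0,1,2): print([(r,int(s['image'][r,u+du].sum())) for r in range(v-4,v+8)])
```

```text
[276.1 223.5]
[(219, 144), (220, 145), (221, 167), (222, 311), (223, 520), (224, 615), (225, 547), (226, 432), (227, 413), (228, 437), (229, 448), (230, 451)]
[(219, 144), (220, 144), (221, 156), (222, 295), (223, 516), (224, 620), (225, 565), (226, 461), (227, 438), (228, 451), (229, 459), (230, 460)]
[(219, 145), (220, 144), (221, 154), (222, 284), (223, 504), (224, 609), (225, 560), (226, 472), (227, 447), (228, 450), (229, 452), (230, 452)]
[236.5 157.6]
[(153, 455), (154, 425), (155, 370), (156, 306), (157, 393), (158, 490), (159, 479), (160, 449), (161, 457), (162, 460), (163, 456), (164, 462)]
[(153, 446), (154, 417), (155, 363), (156, 307), (157, 396), (158, 491), (159, 475), (160, 442), (161, 444), (162, 448), (163, 448), (164, 460)]
[(153, 391), (154, 367), (155, 325), (156, 301), (157, 398), (158, 475), (159, 434), (160, 389), (161, 404), (162, 413), (163, 423), (164, 478)]
[235.8 143.3]
[(139, 431), (140, 399), (141, 339), (142, 298), (143, 404), (144, 489), (145, 478), (146, 450), (147, 451), (148, 453), (149, 452), (150, 455)]
[(139, 402), (140, 382), (141, 332), (142, 310), (143, 407), (144, 479), (145, 471), (146, 445), (147, 440), (148, 441), (149, 441), (150, 442)]
[(139, 332), (140, 330), (141, 315), (142, 340), (143, 412), (144, 440), (145, 421), (146, 401), (147, 398), (148, 398), (149, 399), (150, 397)]
[235.2 130.2]
[(126, 428), (127, 381), (128, 306), (129, 304), (130, 405), (131, 464), (132, 453), (133, 444), (134, 456), (135, 464), (136, 463), (137, 464)]
[(126, 417), (127, 375), (128, 305), (129, 301), (130, 395), (131, 451), (132, 446), (133, 433), (134, 432), (135, 430), (136, 433), (137, 438)]
[(126, 357), (127, 334), (128, 293), (129, 317), (130, 395), (131, 415), (132, 403), (133, 389), (134, 376), (135, 370), (136, 378), (137, 392)]
```

servo_tool(
  rows=[
    [0,0,-0.003,0,0,0,-1],
    [0,0,-0.007,0,0,0,-1],
    [0,0,-0.011,0,0,0,-1],
    [0,0,-0.014,0,0,0,-1],
    [0,0,-0.016,0,0,0,-1],
    [0,0,-0.0168,0,0,0,-1],
    [0,0,-0.0168,0,0,0,-1],
    [0,0,-0.0168,0,0,0,-1],
  ],
)

```text
time_s: 12.38
ee_pos: [0.4888, 0.2025, 0.1812]
eef_rot: [-3.141, -0.001, 2.829]
force: [0.3, -0.4, -1.7]
grip_width: 0.0173
```

```bash
python3 look.py 10
python3 - <<'E'
from h import *
o=ctrl.get_obs(); print(o['time_s'],o['ee_pos'].round(4),np.abs(o['joint_vel']).max(),'tip',o['ee_pos'][2]-.1548)
p,_=shot('top','t10')
s=cv2.imread('pics/s10.png'); cv2.imwrite('pics/s10z.png',cv2.resize(s[130:235,195:290],None,fx=5.5,fy=5.5,interpolation=cv2.INTER_CUBIC))
q=cams.camera('side'); X=[.4895,.2026,o['ee_pos'][2]-.0098]; c=proj(q,X); print(c,[(r,int(q['image'][r,int(round(c[0]))].sum())) for r in range(int(c[1])-4,int(c[1])+6)])
E
```

```text
12.3833 [0.4888 0.2025 0.1812] [-3.1408e+00 -6.0000e-04  2.8293e+00] 0.0173 [ 0.32 -0.41 -1.7 ] [-0.063 -0.124 -0.072]
axis [-8.e-04 -6.e-04 -1.e+00]
12.4833 [0.4888 0.2025 0.1812] 0.0016718526907637463 tip 0.026446451496428408
[236.7521737  163.18234021] [(159, 443), (160, 404), (161, 334), (162, 306), (163, 405), (164, 485), (165, 493), (166, 480), (167, 463), (168, 455)]
```

View pics/s10z.png

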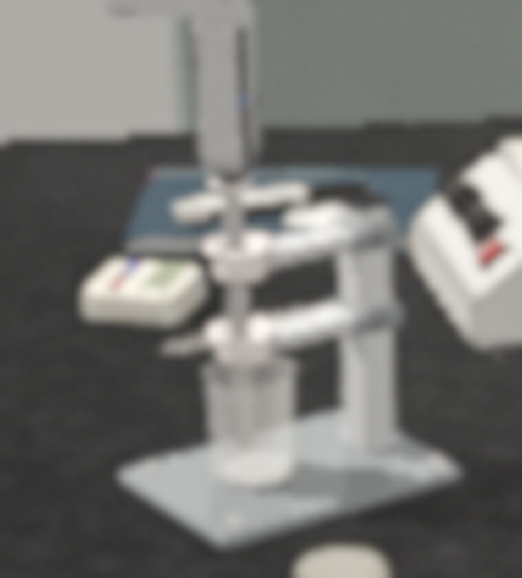

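View pics/t10.png

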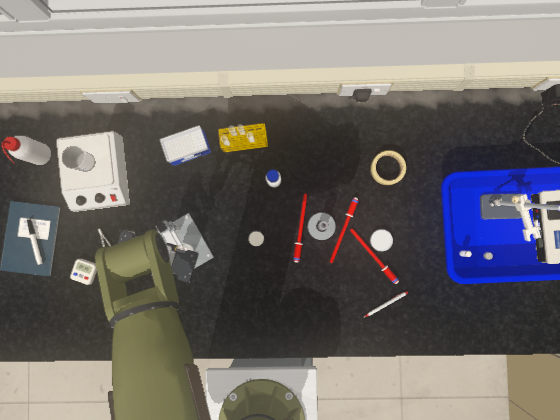

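View pics/w10.png

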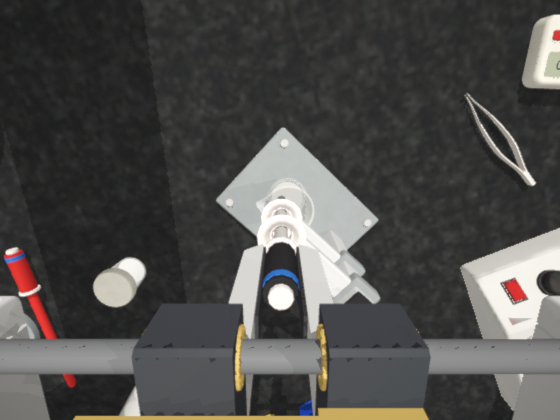

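```bash
python3 -c "
from station import hand_in
print(hand_in())"
```

```text
the job is handed in; nothing more can be done
None
```

I took the black-handled probe out of its holder, lowered it through the upper and then the lower bushing, and handed in at about 12.5 s. The gripper was still shut on the handle at 40 N.

**What the last checks showed**
- **Depth:** The tip worked out at z ≈ 26.4 mm, about 15.4 mm above the beaker's inside bottom. This comes from the tool height and the probe's known length. The side camera's view of the collar agreed within about 1 to 2 mm; I could not see the tip clearly enough to measure it directly.
- **Grip:** There was no sign of slip when I compared the wrist pictures from the grasp with ones from just before the last 17 mm of lowering.
- **Bushings:** The shaft spans both, and wrist forces stayed below about 2.5 N in every reading.
- **Beaker and bystanders:** The beaker, bottle, pot and dish were where they stood at the start. The beaker stands about 6 mm off the bushing axis, and I estimate at least 5 mm between the shaft and its wall.

**What disagreed**
- **Red look-alikes:** The three red rods were upright in the first pictures and lying down when I next looked. The arm stayed well above them and no contact force showed, so I think they toppled on their own. They did not move any of the listed things.
- **Bushing position:** The top and wrist cameras differed by about 3 mm. I settled this by comparing the held probe with the bushing directly in the wrist and side pictures.

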